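Reload the drying hotplate and set its timer by the work order

ROBOT

A 6-joint arm with a two-finger parallel gripper is mounted at the origin on the work surface. World frame = base frame: x ahead of the robot, y to its left, z up, the work surface at z = 0. Lengths are in m, angles in rad, forces in N, time in s.
With the tool pointing down it reaches from about 0.35 to 0.8 m from the base axis. Payload 7.3 kg.
Tool frame: the origin (TCP) lies on the centre line of the jaws, within the pads' length; the fingertips stand 22 mm ahead of it and the grasp point (between the pads) lies 3 mm ahead of it; z points along the fingers, y is the line along which they close (so a half turn about z gives the same grasp; the last joint's range is limited). The gripper opens to 85 mm and grips with 20 to 120 N. Pads are 22 mm wide; open, the fingers measure 114 mm over their backs; the gripper's body (76 mm by 85 mm) begins 54 mm behind the grasp point. The pads swing forward as they close: fully open they stand 13 mm farther back than shut.
Start: joints at [-1.468, 0.342, 1.524, -0, 1.275, -0.146], TCP at [0.129, -0.509, 0.253] pointing down, gripper open.
Joint ranges: [-2.53, 2.53], [-0.77, 2.02], [0.04, 2.7], [-1, 4.14], [0.28, 2.66], [-3.11, 3.11]. Speed limits (rad/s): [2.57, 2.57, 3.14, 3.14, 3.14, 3.14].

INTERFACE

Orientations are given as a unit quaternion [w, x, y, z].
In Python, from plant import observe, read_camera, sign_off gives the robot as it stands.
- The arm moves only by the shell command python3 -m crank 'ROWS' [OPENING] [FORCE]. ROWS is JSON, a list of rows, each a list of 2 entries, a list of its own where there are three numbers: the shift along the tool's x, y, z scaled (see below), then the turn, a rotation vector about the tool's x, y, z scaled (see below). In form: [[[dx, dy, dz], [wx, wy, wz]], ...]. A call has exactly 5 rows; each row shifts and turns the commanded pose from where the row before left it, along the tool's axes as they then stand; what a row does not reach is not made up. The controller multiplies each number of a shift by 7.5 cm and each number of a turn by 0.08 rad. A row lasts 1/10 s, in which the tool goes at most 50 mm and 8.59 degrees, less where a joint would pass 70% of its speed; a pose out of reach is approached as far as the arm can. A call with a number of a shift or a turn outside -1 to 1 is refused whole. A call with a gripper value outside its range is refused whole. OPENING is the gripper command: -1 is fully open, 1 is shut, values between are in proportion, set as the call begins (- or left out, the last holds). The fingers move at their own pace and stop on an object; FORCE is the grip in N (left out, the last holds). Time passes only in rows, so rows that do not move let the fingers close, or fill a call up. It gives the time, the measured TCP pose, the force, the opening and the grip force at its end, in the units of the state.
- observe(): the state, without advancing time (a new reading comes with each control period).
- read_camera(name): name is "scene" or "side" or "wrist"; returns a dict with "image" (400x640x3 uint8, red, green, blue), "fx", "fy", "cx", "cy" (pixels), "extrinsics" (4x4, takes a point from camera to world coordinates); the wrist camera has in their place "hand_eye" (4x4, takes a point from camera to tool coordinates, whose origin is the TCP and whose axes are the flange's). Camera axes: x right, y down, z forward; pixel columns grow to the right and rows downward; lengths in m; the calibration is good to about 2 mm. A picture is of the moment at which its call begins: read the wrist's pose just before it. There is no depth.
- sign_off(): hands the job in; it is judged then, once.
The state is a dict: "time": time; "joints": joint angles; "qvel": joint speeds; "effort": joint torques, N m; "position": TCP position; "tool_rot": TCP orientation; "force": force on the tool from outside, world axes, zero at the start; "moment": the same for the moment, N m; "finger_gap": finger opening in m; "grasp_force": force on a finger pad.
Only numpy, scipy, OpenCV 4.12 (cv2) and the standard library are available. Lean on these libraries where they do the work, as an engineer would, in place of code of your own. Each camera call takes 0.05 s, during which the arm holds its last target. There are 200 camera calls.

TASK

Move the dried, black-lidded tins from the hotplate into the green cooling tray and stand all the red-lidded tins on the hotplate, every tin upright on its own base. Only then turn the timer dial until its red mark points squarely at the stud of the same colour as the tile lying on the clipboard, and last of all push the start lever fully over to on. Leave the bottle, beaker and jar where they stand.

Things in the scene. Friction and masses are not known exactly. Their poses are not given: they have to be found in the camera images.
- wet1_c (a point): centre (half-way up) of a sample tin still to be dried: upright aluminium cylinder, 48 mm diameter, 40 mm high, RED lid flush with its side (top 10 mm), about 0.12 kg, z up its axis; starts on the bench at the robot's right. Three or four such tins are present; absent ones are None
- wet2_c (a point): centre (half-way up) of a sample tin still to be dried: upright aluminium cylinder, 48 mm diameter, 40 mm high, RED lid flush with its side (top 10 mm), about 0.12 kg, z up its axis; starts on the bench at the robot's right. Three or four such tins are present; absent ones are None
- wet3_c (a point): centre (half-way up) of a sample tin still to be dried: upright aluminium cylinder, 48 mm diameter, 40 mm high, RED lid flush with its side (top 10 mm), about 0.12 kg, z up its axis; starts on the bench at the robot's right. Three or four such tins are present; absent ones are None
- wet4_c (a point): centre (half-way up) of a sample tin still to be dried: upright aluminium cylinder, 48 mm diameter, 40 mm high, RED lid flush with its side (top 10 mm), about 0.12 kg, z up its axis; starts on the bench at the robot's right. Three or four such tins are present; absent ones are None
- dry1_c (a point): centre (half-way up) of an already dried tin: same 48 mm by 40 mm tin but with a BLACK lid; starts on the hotplate. One or two are present; an absent one is None
- dry2_c (a point): centre (half-way up) of an already dried tin: same 48 mm by 40 mm tin but with a BLACK lid; starts on the hotplate. One or two are present; an absent one is None
- plate_top (a point): centre of the hotplate's white ceramic top, 45 mm above the bench; z up, axes along the hotplate's edges. The fixed grey hotplate is 220 mm (x) by 250 mm (y); a steel rim 8 mm wide stands 8 mm above the white top along all four edges, leaving 204 by 234 mm inside
- cool_tray: fixed green open cooling tray, 150 mm (x) by 210 mm (y) outside, walls 5 mm thick and 22 mm high, floor 5 mm thick; origin at the centre of its underside on the bench, axes along its edges
- timer: fixed white timer box, 150 mm (x) by 200 mm (y), 55 mm high, origin at the centre of its underside; the dial (axis at x 0, y +35 mm) and start lever (x 0, y -72 mm) are on its top
- dial (a joint): angle of the timer dial, rad, 0 when its red mark points along the timer box's +x, positive anticlockwise seen from above; stops at -2.6 and 2.6; light friction (0.06 N m), stays where it is left. Black disc 72 mm diameter, 12 mm high, starting 1 mm above the box; on it a plain aluminium grip bar 52 mm long (towards the mark), 14 mm wide, standing 26 mm above the disc, its top 94 mm above the bench
- dial_grip (a point): point on the dial's axis, half-way up the grip bar's upper part (82 mm above the bench); turns with the dial: x points where the red mark points, z up
- dial_mark (a point): outer end of the dial's red mark, at the disc's edge, 36 mm from the axis, level with the disc's top
- stud_blue: blue stud, 16 mm diameter, 9 mm high, fixed on the timer box beside the dial, 50 to 60 mm from its axis; origin at its foot. On the left or the right of the dial
- stud_yellow: yellow stud, like the blue one, on the dial's other side
- switch (a joint): start lever of the timer, rad: about 0 = off (leaning towards the robot, timer box's -x), 1.0 = fully on (leaning to +x); swings about the box's y axis and stays where it is left; light to push (about 1.5 N at the tip)
- switch_tip (a point): tip of the red start lever, the centre of its 26 mm ball; the stick is 55 mm long and turns about a pin 77 mm above the bench, at x 0, y -72 mm of the timer box
- order_spot (a point): centre of the top of the wooden clipboard (110 by 130 mm, 6 mm thick, fixed, flat on the bench at the robot's right, beyond the timer) that holds the work order; the order tile lies on it, within 40 mm of this point
- tile_blue: blue square tile 50 by 50 by 6 mm, fixed, origin at its underside; lies either on the clipboard (then blue is ordered) or on the black spare-tile holder far away on the other side (then it means nothing)
- tile_yellow: yellow square tile, like the blue one; the one that is not on the clipboard lies on the spare-tile holder
- flask: loose bystander: closed amber bottle, 60 mm diameter, 130 mm high, origin at its underside
- beaker: loose bystander: open glass beaker, 60 mm diameter, 80 mm high, origin at its underside
- jar: loose bystander: closed glass jar, 56 mm diameter, 60 mm high, origin at its underside
There are look-alikes about, which are no part of the job. Leave any purple look-alike of the part that bears wet3_c alone. Leave any turquoise look-alike of the part that bears wet2_c alone.

How it is judged:
By the outcome, as a careful person would: the job done as asked, in the order asked, and still so for the second after the job is handed in, with the robot touching nothing.
Of wet1, wet2, wet3, wet4 only 3 to 4 are there at a start; the rules pass over those that are not, and their reading is None.
Of dry1, dry2 only 1 to 2 are there at a start; the rules pass over those that are not, and their reading is None.
At some moment in a run one of wet1, wet2, wet3, wet4 may be knocked a few centimetres aside while the robot is not near it.
It also fails if it takes over 210 s, if anything falls off the work surface, if the arm or the gripper's body presses on something with over 40 N, if the wrist force passes 120 N, or if a joint passes its speed limit or range.

## Working session

There is one attempt and no reset: what is moved stays moved. The work goes in short steps, Python scripts to look and compute and a shell command to move; the robot and the scene stay as the last step left them, time stands still between calls to the robot, and variables do not carry over. Pictures are saved under pics/ and viewed, at most 14 in all, crops included, and the job is handed in when it is done.

```bash
ls; mkdir -p pics
python3 - <<'E'
from plant import *
import cv2,numpy as np
np.set_printoptions(precision=4,suppress=True)
print(observe())
for n in("scene","side"):
    r=read_camera(n); cv2.imwrite(f"pics/{n}0.png",r["image"][:,:,::-1]); print(n,r["fx"],r["fy"],r["cx"],r["cy"],r["extrinsics"])
r=read_camera("wrist");cv2.imwrite("pics/wrist0.png",r["image"][:,:,::-1]);print(r["hand_eye"],r["fx"])
E
```

```text
pics
{'time': 0.0, 'joints': array([-1.468 ,  0.3427,  1.525 ,  0.    ,  1.2754, -0.146 ]), 'qvel': array([ 0.0007, -0.0003,  0.0004,  0.0017, -0.0002, -0.0002]), 'effort': array([  0.0026, -43.3675, -24.6006,  -0.    ,   0.008 ,  -0.    ]), 'position': array([ 0.1293, -0.5085,  0.2526]), 'tool_rot': array([-0.0008,  0.9923,  0.1241,  0.    ]), 'force': array([-0.3983,  0.3785,  0.0743]), 'moment': array([ 0.0026, -0.0361,  0.0246]), 'grasp_force': 0.0, 'finger_gap': 0.08580462521362572}
scene 428.34878952176086 428.34878952176086 322.1966985744293 198.37110028351265 [[-0.6453  0.574  -0.504   1.1206]
 [ 0.7638  0.472  -0.4403  0.461 ]
 [-0.0148 -0.6691 -0.743   0.9249]
 [ 0.      0.      0.      1.    ]]
side 475.65755024892985 475.65755024892985 317.2724463278355 189.88757199410895 [[ 0.9232 -0.2897  0.2527  0.2666]
 [-0.3843 -0.7103  0.5898 -0.7546]
 [ 0.0086 -0.6416 -0.767   1.0773]
 [ 0.      0.      0.      1.    ]]
[[ 0.0002 -0.9472 -0.3207  0.0827]
 [ 1.      0.0003 -0.0003 -0.0005]
 [ 0.0004 -0.3207  0.9472 -0.1193]
 [ 0.      0.      0.      1.    ]] 276.9593338663748
```

View pics/scene0.png

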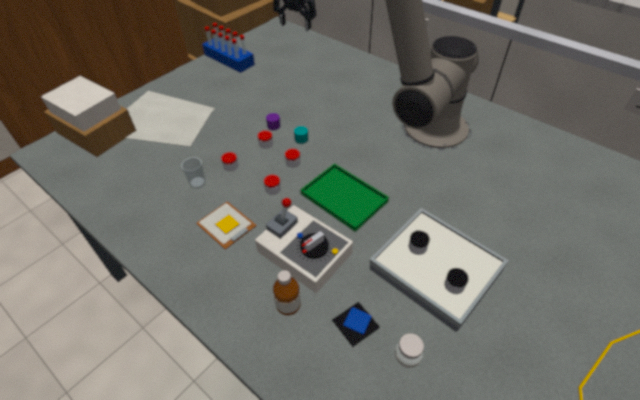

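View pics/side0.png

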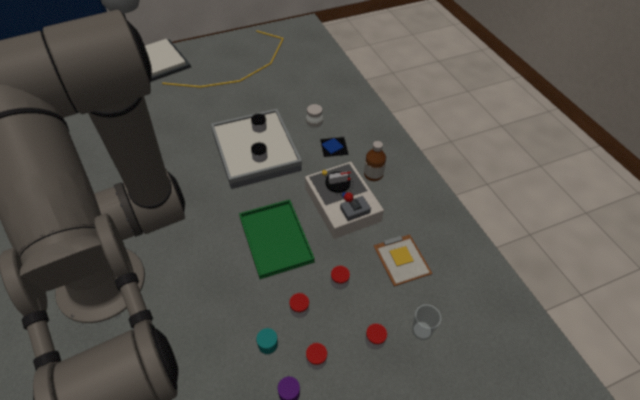

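View pics/wrist0.png

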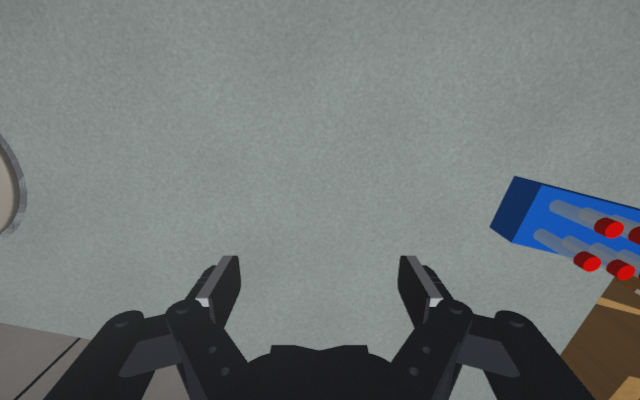

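```bash
cat > lib.py <<'E'
from plant import *
import cv2,numpy as np
from scipy.spatial.transform import Rotation as R
np.set_printoptions(precision=4,suppress=True)
def pose():
    s=observe(); q=s["tool_rot"]; T=np.eye(4)
    T[:3,:3]=R.from_quat([q[1],q[2],q[3],q[0]]).as_matrix(); T[:3,3]=s["position"]; return T
def snap(n,save=None):
    T=pose(); c=dict(read_camera(n))
    c["T"]=T@c["hand_eye"] if n=="wrist" else c["extrinsics"]
    if save: cv2.imwrite(f"pics/{save}.png",c["image"][:,:,::-1])
    c["hsv"]=cv2.cvtColor(c["image"],cv2.COLOR_RGB2HSV); return c
def cast(c,uv,z):
    uv=np.atleast_2d(np.float64(uv)); d=np.c_[(uv[:,0]-c["cx"])/c["fx"],(uv[:,1]-c["cy"])/c["fy"],np.ones(len(uv))]@c["T"][:3,:3].T
    o=c["T"][:3,3]; return o+d*((z-o[2])/d[:,2])[:,None]
def mask(c,lo,hi):
    return cv2.inRange(c["hsv"],np.array(lo),np.array(hi))
def red(c): return mask(c,(0,150,80),(6,255,255))|mask(c,(174,150,80),(180,255,255))
def blobs(m,a=40):
    m=cv2.morphologyEx(m,cv2.MORPH_OPEN,np.ones((2,2),np.uint8))
    n,l,s,ct=cv2.connectedComponentsWithStats(m)
    return [(ct[i],s[i]) for i in range(1,n) if s[i][4]>=a]
def rect(m,c,z):
    k=max(cv2.findContours(m,cv2.RETR_EXTERNAL,cv2.CHAIN_APPROX_NONE)[0],key=cv2.contourArea)
    p=cast(c,cv2.convexHull(k)[:,0,:],z)[:,:2]
    return cv2.minAreaRect((p*1000).astype(np.float32))
E
python3 - <<'E'
from lib import *
for n in("scene","side"):
    c=snap(n); print(n)
    for ct,s in blobs(red(c)): 
        p=cast(c,ct,.036)[0]
        if p[0]>0: print("red",ct,s[4],p)
    for nm,lo,hi,z in(("purple",(130,80,30),(160,255,255),.036),("turq",(82,120,50),(98,255,255),.036),("yel",(22,150,100),(32,255,255),.012),("blu",(103,170,50),(120,255,255),.012)):
        for ct,s in blobs(mask(c,lo,hi),8): print(nm,ct,s[4],cast(c,ct,z)[0])
    print("tray",rect(mask(c,(50,120,30),(75,255,255)),c,.022))
    w=mask(c,(0,0,165),(180,60,255)); print("white",[(ct,s[4],s[:4]) for ct,s in blobs(w,800)])
    x,y=(438,262) if n=="scene" else (255,150)
    roi=np.zeros_like(w); roi[y-70:y+70,x-75:x+75]=255
    print("plate",rect(w&roi,c,.05))
    k=mask(c,(0,0,0),(180,255,50))&roi
    for ct,s in blobs(k,30): print("black",ct,s[4],cast(c,ct,.081)[0])
E
```

```text
scene
red [265.4595 136.3423] 111 [ 0.4283 -0.3805  0.036 ]
red [292.8626 154.9466] 131 [ 0.4376 -0.2516  0.036 ]
red [229.3939 158.4924] 132 [ 0.5726 -0.3914  0.036 ]
red [272.451  181.4902] 153 [ 0.559  -0.2198  0.036 ]
red [287.1148 202.918 ] 61 [ 0.5923 -0.1299  0.036 ]
purple [273.9124 121.6546] 194 [ 0.3567 -0.4127  0.036 ]
turq [301.7588 134.8442] 199 [ 0.3488 -0.2947  0.036 ]
yel [228.1515 224.7403] 231 [ 0.7383 -0.2157  0.012 ]
yel [335.5484 251.5806] 31 [0.6205 0.0658 0.012 ]
yel [603.1701 360.8955] 335 [0.4771 0.6785 0.012 ]
blu [230.3682  58.1383] 622 [ 0.1501 -0.8686  0.012 ]
blu [300.7143 236.5   ] 14 [ 0.6418 -0.036   0.012 ]
blu [357.9104 321.2052] 502 [0.7371 0.2257 0.012 ]
tray ((457.82232666015625, -36.0240478515625), (214.61798095703125, 156.78228759765625), 87.3136978149414)
white [(array([537.2748,  33.7697]), np.int32(1168), array([425,   0, 215,  68], dtype=int32)), (array([78.2336, 96.3329]), np.int32(1430), array([44, 78, 69, 38], dtype=int32)), (array([168.0718, 119.6203]), np.int32(3105), array([129,  92,  85,  54], dtype=int32)), (array([ 61.1606, 287.015
[... 1054 characters left out ...]
 0.5713 -0.4018  0.036 ]
red [317.1552 354.25  ] 348 [ 0.427  -0.3919  0.036 ]
purple [289.4313 388.9858] 422 [ 0.3444 -0.4381  0.036 ]
turq [267.4261 339.7826] 345 [ 0.336  -0.3186  0.036 ]
yel [325. 173.] 9 [0.6646 0.1169 0.012 ]
yel [402.0553 256.6443] 253 [ 0.7355 -0.2297  0.012 ]
blu [333.102  146.3469] 196 [0.7329 0.2114 0.012 ]
tray ((448.40667724609375, -50.224891662597656), (215.1891326904297, 147.28614807128906), 87.36968994140625)
white []Traceback (most recent call last):
  File "<stdin>", line 13, in <module>
  File "lib.py", line 24, in rect
    k=max(cv2.findContours(m,cv2.RETR_EXTERNAL,cv2.CHAIN_APPROX_NONE)[0],key=cv2.contourArea)
ValueError: max() iterable argument is empty
```

```bash
python3 -m crank '[[[0,0,0],[0,0,0.622]],[[0,0,0],[0,0,0.622]],[[0,0,0],[0,0,0.622]],[[0,0,0],[0,0,0.622]],[[0,0,0],[0,0,0.622]]]' -0.5 40
python3 -m crank '[[[0.4,-0.5,0],[0,0,0]],[[0.4,-0.5,0],[0,0,0]],[[0.4,-0.5,0],[0,0,0]],[[0.4,-0.5,0],[0,0,0]],[[0.4,-0.5,0],[0,0,0]]]'
python3 -m crank '[[[0.28,-0.6,0],[0,0,0]],[[0.28,-0.6,0],[0,0,0]],[[0.28,-0.6,0],[0,0,0]],[[0.28,-0.6,0],[0,0,0]],[[0.28,-0.6,0],[0,0,0]]]'
python3 -m crank '[[[0.28,-0.6,0],[0,0,0]],[[0.28,-0.6,0],[0,0,0]],[[0.28,-0.6,0],[0,0,0]],[[0.28,-0.6,0],[0,0,0]],[[0.28,-0.6,0],[0,0,0]]]'
python3 - <<'E'
from lib import *
c=snap("wrist","w1"); print(observe()["time"],pose())
k=mask(c,(0,0,0),(180,255,60)); k[250:]=0
for ct,s in blobs(k,200): print(ct,s,cast(c,ct,.083)[0])
E
```

```text
time: 0.75
position: [0.1293, -0.5088, 0.2532]
tool_rot: [-0.0, 1.0, -0.001, -0.0]
force: [0.4, -0.1, -0.7]
finger_gap: 0.0644
grasp_force: 0.0
time: 1.25
position: [0.28, -0.3197, 0.2534]
tool_rot: [0.0, 1.0, -0.0, 0.0]
force: [1.1, -0.9, 0.2]
finger_gap: 0.0641
grasp_force: 0.0
time: 1.75
position: [0.3847, -0.0944, 0.2535]
tool_rot: [0.0, 1.0, -0.0, 0.0]
force: [1.5, -1.6, -0.4]
finger_gap: 0.064
grasp_force: 0.0
time: 2.25
position: [0.4898, 0.1309, 0.2533]
tool_rot: [0.0, 1.0, 0.0, 0.0]
force: [1.4, -1.2, 0.4]
finger_gap: 0.0637
grasp_force: 0.0
2.3 [[ 1.      0.0033  0.0025  0.492 ]
 [ 0.0033 -1.      0.004   0.1366]
 [ 0.0025 -0.004  -1.      0.2531]
 [ 0.      0.      0.      1.    ]]
[409.9972  19.7676] [ 382    0   70   43 1433] [0.6474 0.0491 0.083 ]
[103.4136 141.1441] [  80  121   46   42 1499] [0.5394 0.353  0.083 ]
```

View pics/w1.png

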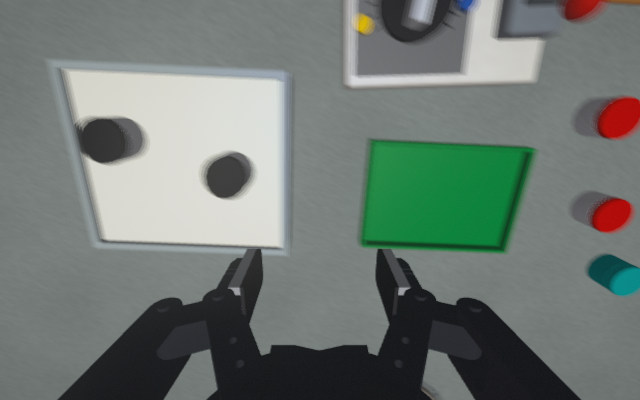

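Run:
```python
from lib import *
c=snap("wrist","w2"); print(observe()["time"],pose()[:3,3])
k=mask(c,(0,0,0),(180,255,75)); k[250:]=0
for ct,s in blobs(k,300): print(ct,s,cast(c,ct,.084)[0])
print(cast(c,[(50,60),(290,72),(288,252),(95,245)],.053))
print("tray",rect(mask(c,(50,120,30),(75,255,255)),c,.022))
w=mask(c,(0,0,175),(180,60,255)); w[:,300:]=0; print("plate",rect(w,c,.047))
```

```text
2.35 [0.4906 0.1335 0.2528]
[425.0461  22.3488] [ 390    0   81   50 2365] [0.648  0.0426 0.084 ]
[519.53    25.7704] [506   0  54  45 649] [ 0.6455 -0.043   0.084 ]
[554.965    6.9003] [537   0  41  13 371] [ 0.6601 -0.0709  0.084 ]
[116.1906 145.204 ] [  90  123   52   45 1789] [0.5373 0.3473 0.084 ]
[523.6883 203.1328] [507 158  34  93 693] [ 0.4762 -0.0871  0.084 ]
[237.2361 181.5069] [ 216  161   44   42 1440] [0.4993 0.2256 0.084 ]
[414.8389 248.2796] [374 245  97   6 329] [0.4201 0.0259 0.084 ]
[[0.621  0.419  0.053 ]
 [0.6103 0.1688 0.053 ]
 [0.3972 0.1777 0.053 ]
 [0.4059 0.4266 0.053 ]]
tray ((453.77471923828125, -37.562950134277344), (211.22454833984375, 149.91302490234375), 87.45746612548828)
plate ((506.814208984375, 284.20965576171875), (237.8466339111328, 209.8550567626953), 87.57583618164062)
```

```bash
python3 -m crank '[[[0.06,-0.62,0],[0,0,0]],[[0.06,-0.62,0],[0,0,0]],[[0,0,0.6],[0,0,0]],[[0,0,0.6],[0,0,0]],[[0,0,0.5],[0,0,0]]]'
python3 -m crank '[[[0,0,0.3],[0,0,0]],[[0,0,0.2],[0,0,0]],[[0,0,0.13],[0,0,0]],[[0,0,0],[0,0,0]],[[0,0,0],[0,0,0]]]'
python3 -m crank '[[[0,0,0],[0,0,0]],[[0,0,0],[0,0,0]],[[0,0,0],[0,0,0]],[[0,0,0],[0,0,0]],[[0,0,0],[0,0,0]]]' 1 40
```

```text
time: 2.85
position: [0.4974, 0.2213, 0.1237]
tool_rot: [0.0, 1.0, 0.0, -0.001]
force: [0.8, -0.2, -0.7]
finger_gap: 0.064
grasp_force: 0.0
time: 3.35
position: [0.4987, 0.2215, 0.0791]
tool_rot: [-0.0, 1.0, -0.0, 0.0]
force: [0.1, 0.8, -0.5]
finger_gap: 0.0638
grasp_force: 0.0
time: 3.85
position: [0.4991, 0.2219, 0.0799]
tool_rot: [-0.0, 1.0, 0.0, 0.001]
force: [-0.3, 0.7, 7.3]
finger_gap: 0.047
grasp_force: 41.3
```

```bash
python3 -m crank '[[[0,0,-0.3],[0,0,0]],[[0,0,-0.5],[0,0,0]],[[0,0,-0.5],[0,0,0]],[[0,0,-0.3],[0,0,0]],[[-0.05,0.5,0],[0,0,0]]]'
python3 -m crank '[[[-0.09,0.6,0],[0,0,0]],[[-0.09,0.6,0],[0,0,0]],[[-0.09,0.6,0],[0,0,0]],[[-0.09,0.6,0],[0,0,0]],[[-0.09,0.6,0],[0,0,0]]]'
python3 -m crank '[[[-0.09,0.4,0],[0,0,0]],[[-0.02,0.2,0],[0,0,0]],[[0,0,0.5],[0,0,0]],[[0,0,0.5],[0,0,0]],[[0,0,0.4],[0,0,0]]]'
```

```text
time: 4.35
position: [0.4966, 0.1868, 0.2025]
tool_rot: [-0.001, 1.0, 0.002, 0.004]
force: [0.7, -0.5, -0.5]
finger_gap: 0.0468
grasp_force: 41.6
time: 4.85
position: [0.4601, -0.0425, 0.1989]
tool_rot: [0.0, 1.0, 0.0, 0.0]
force: [-0.3, -0.7, -0.9]
finger_gap: 0.047
grasp_force: 41.6
time: 5.35
position: [0.4519, -0.086, 0.0923]
tool_rot: [0.0, 1.0, -0.0, -0.0]
force: [-0.1, 0.8, -0.9]
finger_gap: 0.0467
grasp_force: 41.6
```

```bash
python3 -m crank '[[[0,0,0.3],[0,0,0]],[[0,0,0.2],[0,0,0]],[[0,0,0.1],[0,0,0]],[[0,0,0.08],[0,0,0]],[[0,0,0],[0,0,0]]]'
python3 -m crank '[[[0,0,0],[0,0,0]],[[0,0,0],[0,0,0]],[[0,0,0],[0,0,0]],[[0,0,0],[0,0,0]],[[0,0,0],[0,0,0]]]' -0.4
python3 -m crank '[[[0,0,-0.4],[0,0,0]],[[0,0,-0.6],[0,0,0]],[[0,0,-0.6],[0,0,0]],[[0,0,-0.5],[0,0,0]],[[0.113,-0.577,0],[0,0,0]]]'
python3 -m crank '[[[0.113,-0.577,0],[0,0,0]],[[0.113,-0.577,0],[0,0,0]],[[0.113,-0.577,0],[0,0,0]],[[0.113,-0.577,0],[0,0,0]],[[0.113,-0.577,0],[0,0,0]]]'
python3 -m crank '[[[0.113,-0.577,0],[0,0,0]],[[0.113,-0.577,0],[0,0,0]],[[0.113,-0.577,0],[0,0,0]],[[0.113,-0.577,0],[0,0,0]],[[0,0,0],[0,0,0]]]'
python3 - <<'E'
from lib import *
c=snap("wrist","w3"); print(observe()["time"],pose()[:3,3],observe()["finger_gap"])
k=mask(c,(0,0,0),(180,255,75))
for ct,s in blobs(k,300): print(ct,s,cast(c,ct,.084)[0])
E
```

```text
time: 5.85
position: [0.4525, -0.0859, 0.0425]
tool_rot: [0.0, 1.0, 0.0, -0.0]
force: [0.2, 0.2, -1.1]
finger_gap: 0.0467
grasp_force: 41.6
time: 6.35
position: [0.4527, -0.0859, 0.0428]
tool_rot: [0.0, 1.0, -0.0, 0.0]
force: [-0.2, -0.5, 0.1]
finger_gap: 0.0597
grasp_force: 0.0
time: 6.85
position: [0.4638, -0.046, 0.2052]
tool_rot: [0.002, 1.0, -0.003, 0.005]
force: [1.5, 0.9, 0.2]
finger_gap: 0.06
grasp_force: 0.0
time: 7.35
position: [0.5034, 0.1756, 0.2001]
tool_rot: [0.0, 1.0, 0.0, 0.0]
force: [1.4, -0.9, 0.0]
finger_gap: 0.0598
grasp_force: 0.0
time: 7.85
position: [0.5369, 0.3517, 0.1991]
tool_rot: [-0.001, 1.0, 0.002, 0.0]
force: [0.4, -0.8, 0.2]
finger_gap: 0.0598
grasp_force: 0.0
7.9 [0.5367 0.3492 0.199 ] 0.059605775133919854
[454.3159  12.9066] [ 406    0   87   32 1317] [0.6849 0.2549 0.084 ]
[321.3461 202.2676] [ 297  177   50   51 2037] [0.5392 0.3503 0.084 ]
[561.9107 235.021 ] [ 529  188  111  113 1759] [0.5082 0.1263 0.084 ]
[309.3839 350.0299] [    0   221   579   179 36860] [0.3685 0.362  0.084 ]
[592.5262 298.9762] [545 294  95  11 629] [0.4372 0.075  0.084 ]
```

```bash
python3 -m crank '[[[0,0,0.5],[0,0,0]],[[0,0,0.5],[0,0,0]],[[0,0,0.35],[0,0,0]],[[0,0,0.25],[0,0,0]],[[0,0,0],[0,0,0]]]'
python3 -m crank '[[[0,0,0],[0,0,0]],[[0,0,0],[0,0,0]],[[0,0,0],[0,0,0]],[[0,0,0],[0,0,0]],[[0,0,0],[0,0,0]]]' 1 40
python3 -m crank '[[[0,0,-0.3],[0,0,0]],[[0,0,-0.5],[0,0,0]],[[0,0,-0.5],[0,0,0]],[[0,0,-0.3],[0,0,0]],[[-0.14,0.583,0],[0,0,0]]]'
python3 -m crank '[[[-0.14,0.583,0],[0,0,0]],[[-0.14,0.583,0],[0,0,0]],[[-0.14,0.583,0],[0,0,0]],[[-0.14,0.583,0],[0,0,0]],[[-0.14,0.583,0],[0,0,0]]]'
python3 -m crank '[[[-0.14,0.583,0],[0,0,0]],[[-0.14,0.583,0],[0,0,0]],[[0,0,0.5],[0,0,0]],[[0,0,0.5],[0,0,0]],[[0,0,0.4],[0,0,0]]]'
python3 -m crank '[[[0,0,0.3],[0,0,0]],[[0,0,0.2],[0,0,0]],[[0,0,0.1],[0,0,0]],[[0,0,0.08],[0,0,0]],[[0,0,0],[0,0,0]]]'
```

```text
time: 8.4
position: [0.5357, 0.3449, 0.0771]
tool_rot: [0.002, 1.0, -0.001, -0.003]
force: [-0.6, -1.1, -1.1]
finger_gap: 0.0595
grasp_force: 0.0
time: 8.9
position: [0.5375, 0.347, 0.0806]
tool_rot: [-0.0, 1.0, 0.0, 0.0]
force: [-0.6, -0.4, 1.9]
finger_gap: 0.047
grasp_force: 41.4
time: 9.4
position: [0.5292, 0.307, 0.2043]
tool_rot: [-0.003, 1.0, 0.002, 0.005]
force: [1.6, -0.5, -0.6]
finger_gap: 0.0466
grasp_force: 41.7
time: 9.9
position: [0.4736, 0.083, 0.2004]
tool_rot: [0.0, 1.0, 0.0, 0.0]
force: [0.1, -1.2, -0.4]
finger_gap: 0.0471
grasp_force: 41.7
time: 10.4
position: [0.4529, -0.0035, 0.094]
tool_rot: [0.0, 1.0, -0.001, 0.0]
force: [0.2, 0.8, -0.8]
finger_gap: 0.0469
grasp_force: 41.8
time: 10.9
position: [0.4534, -0.0029, 0.044]
tool_rot: [0.0, 1.0, 0.0, -0.0]
force: [-0.1, -0.2, -0.5]
finger_gap: 0.0469
grasp_force: 41.8
```

```bash
python3 -m crank '[[[0,0,0.03],[0,0,0]],[[0,0,0],[0,0,0]],[[0,0,0],[0,0,0]],[[0,0,0],[0,0,0]],[[0,0,0],[0,0,0]]]' -0.4
python3 -m crank '[[[0,0,-0.4],[0,0,0]],[[0,0,-0.6],[0,0,0]],[[0,0,-0.6],[0,0,0]],[[0,0,-0.6],[0,0,0]],[[0.09,0.4,-0.5],[0,0,0]]]'
python3 -m crank '[[[0.09,0.6,-0.1],[0,0,0]],[[0.09,0.6,0],[0,0,0]],[[0.09,0.6,0],[0,0,0]],[[0.09,0.6,0],[0,0,0]],[[0.09,0.6,0],[0,0,0]]]' -0.5
python3 -m crank '[[[0.09,0.56,0],[0,0,0]],[[0,0,0],[0,0,0]],[[0,0,0],[0,0,0]],[[0,0,0],[0,0,0]],[[0,0,0],[0,0,0]]]'
python3 - <<'E'
from lib import *
c=snap("wrist","w4"); print(observe()["time"],pose()[:3,3])
for ct,s in blobs(red(c),100): print(ct,s,cast(c,ct,.037)[0])
c=snap("scene","s4")
for ct,s in blobs(red(c)): 
    p=cast(c,ct,.036)[0]
    if p[0]>.2: print("scene",ct,s[4],p)
E
```

```text
time: 11.4
position: [0.4534, -0.0029, 0.042]
tool_rot: [0.0, 1.0, -0.0, 0.0]
force: [-0.9, -0.5, 0.3]
finger_gap: 0.0599
grasp_force: 0.0
time: 11.9
position: [0.4595, -0.0311, 0.247]
tool_rot: [-0.0, 1.0, 0.002, 0.001]
force: [1.5, -0.8, 0.1]
finger_gap: 0.0597
grasp_force: 0.0
time: 12.4
position: [0.4936, -0.2597, 0.2519]
tool_rot: [0.0, 1.0, -0.0, 0.0]
force: [0.9, -0.2, 0.2]
finger_gap: 0.064
grasp_force: 0.0
time: 12.9
position: [0.5006, -0.2985, 0.2521]
tool_rot: [-0.0, 1.0, 0.001, 0.0]
force: [-0.1, 0.3, 0.3]
finger_gap: 0.0645
grasp_force: 0.0
12.95 [ 0.5007 -0.2986  0.2522]
[24.6139 19.4365] [   0    0   50   40 1409] [0.6697 0.0094 0.037 ]
[404.2162 118.0881] [ 384   97   41   43 1374] [ 0.5717 -0.3966  0.037 ]
[256.9772 129.4745] [ 237  109   41   42 1315] [ 0.5586 -0.2253  0.037 ]
[287.9312 225.0448] [270 208  36  35 959] [ 0.4369 -0.2574  0.037 ]
[385.8281 231.5316] [369 215  35  34 948] [ 0.4278 -0.3867  0.037 ]
scene [265.5398 136.3628] 113 [ 0.4282 -0.3802  0.036 ]
scene [292.8626 154.9466] 131 [ 0.4376 -0.2516  0.036 ]
scene [229.5736 158.7597] 129 [ 0.5731 -0.39    0.036 ]
scene [272.451  181.4902] 153 [ 0.559  -0.2198  0.036 ]
scene [287.1017 202.8136] 59 [ 0.592  -0.1302  0.036 ]
```

View pics/w4.png

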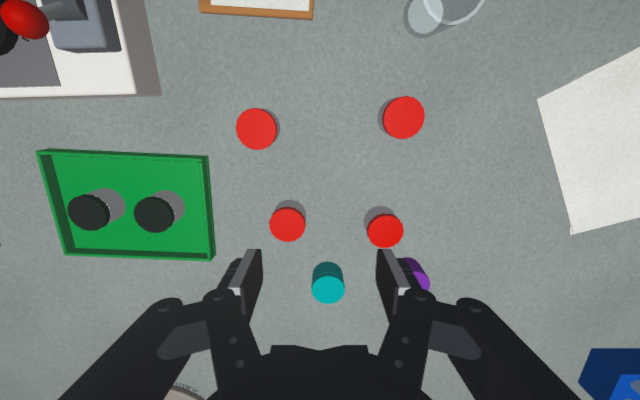

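```bash
python3 -m crank '[[[0.386,-0.49,0],[0,0,0]],[[0.386,-0.487,0],[0,0,0]],[[0,0,0.6],[0,0,0]],[[0,0,0.6],[0,0,0]],[[0,0,0.6],[0,0,0]]]'
python3 -m crank '[[[0,0,0.5],[0,0,0]],[[0,0,0.3],[0,0,0]],[[0,0,0.2],[0,0,0]],[[0,0,0.11],[0,0,0]],[[0,0,0],[0,0,0]]]'
python3 -m crank '[[[0,0,0],[0,0,0]],[[0,0,0],[0,0,0]],[[0,0,0],[0,0,0]],[[0,0,0],[0,0,0]],[[0,0,0],[0,0,0]]]' 1 40
python3 -m crank '[[[0,0,-0.38],[0,0,0]],[[0,0,-0.6],[0,0,0]],[[0,0,-0.6],[0,0,0]],[[0,0,-0.6],[0,0,0]],[[0,0,-0.5],[0,0,0]]]'
python3 -m crank '[[[0,-0.628,0],[0,0,0]],[[0,-0.628,0],[0,0,0]],[[0,-0.628,0],[0,0,0]],[[0,-0.628,0],[0,0,0]],[[0,-0.628,0],[0,0,0]]]'
python3 -m crank '[[[0,-0.628,0],[0,0,0]],[[0,-0.628,0],[0,0,0]],[[0,-0.628,0],[0,0,0]],[[0,-0.628,0],[0,0,0]],[[0,-0.628,0],[0,0,0]]]'
python3 -m crank '[[[0,-0.628,0],[0,0,0]],[[0,-0.628,0],[0,0,0]],[[0,0,0],[0,0,0]],[[0,0,0.5],[0,0,0]],[[0,0,0.5],[0,0,0]]]'
```

```text
time: 13.5
position: [0.5589, -0.2253, 0.116]
tool_rot: [0.0, 1.0, 0.001, 0.001]
force: [-0.8, 0.4, -0.5]
finger_gap: 0.0638
grasp_force: 0.0
time: 14.0
position: [0.5581, -0.226, 0.0329]
tool_rot: [-0.0, 1.0, 0.0, -0.001]
force: [-0.7, 0.3, 0.5]
finger_gap: 0.0638
grasp_force: 0.0
time: 14.5
position: [0.5592, -0.227, 0.0349]
tool_rot: [0.001, 1.0, 0.0, 0.001]
force: [0.3, 0.2, 5.2]
finger_gap: 0.0466
grasp_force: 41.7
time: 15.0
position: [0.5584, -0.2267, 0.2374]
tool_rot: [0.001, 1.0, -0.0, 0.001]
force: [0.0, -0.2, -1.2]
finger_gap: 0.0464
grasp_force: 41.5
time: 15.5
position: [0.5579, 0.0106, 0.2346]
tool_rot: [0.0, 1.0, -0.0, -0.0]
force: [-0.0, -0.2, -1.7]
finger_gap: 0.0467
grasp_force: 41.6
time: 16.0
position: [0.5579, 0.2462, 0.2346]
tool_rot: [0.0, 1.0, -0.0, -0.0]
force: [0.5, -0.5, -0.3]
finger_gap: 0.0469
grasp_force: 41.6
time: 16.5
position: [0.5587, 0.3389, 0.1596]
tool_rot: [-0.0, 1.0, 0.0, 0.001]
force: [-0.4, -0.8, -1.9]
finger_gap: 0.0468
grasp_force: 41.7
```

```bash
python3 -m crank '[[[0,0,0.5],[0,0,0]],[[0,0,0.3],[0,0,0]],[[0,0,0.15],[0,0,0]],[[0,0,0.09],[0,0,0]],[[0,0,0],[0,0,0]]]'
python3 -m crank '[[[0,0,0.02],[0,0,0]],[[0,0,0],[0,0,0]],[[0,0,0],[0,0,0]],[[0,0,0],[0,0,0]],[[0,0,0],[0,0,0]]]' -0.42
python3 -m crank '[[[0,0,-0.4],[0,0,0]],[[0,0,-0.6],[0,0,0]],[[0,0,-0.6],[0,0,0]],[[0,0,-0.48],[0,0,0]],[[0.01,0.61,0],[0,0,0]]]'
python3 -m crank '[[[0.01,0.62,0],[0,0,0]],[[0.01,0.62,0],[0,0,0]],[[0.01,0.62,0],[0,0,0]],[[0.01,0.62,0],[0,0,0]],[[0.01,0.62,0],[0,0,0]]]'
python3 -m crank '[[[0.01,0.62,0],[0,0,0]],[[0.01,0.62,0],[0,0,0]],[[0.01,0.62,0],[0,0,0]],[[0.01,0.62,0],[0,0,0]],[[0.01,0.62,0],[0,0,0]]]' -0.5
python3 -m crank '[[[0.01,0.62,0],[0,0,0]],[[0.01,0.62,0],[0,0,0]],[[0.01,0.62,0],[0,0,0]],[[0.01,0.62,0],[0,0,0]],[[0.01,0.62,0],[0,0,0]]]'
python3 - <<'E'
from lib import *
c=snap("wrist"); c=snap("wrist","w5"); print(observe()["time"],pose()[:3,3])
for ct,s in blobs(red(c),100): print(ct,s,cast(c,ct,.037)[0])
E
```

```text
time: 17.0
position: [0.5586, 0.3384, 0.0816]
tool_rot: [0.0, 1.0, -0.0, 0.0]
force: [-0.0, 0.6, -1.6]
finger_gap: 0.0469
grasp_force: 41.7
time: 17.5
position: [0.5586, 0.3386, 0.0804]
tool_rot: [-0.0, 1.0, 0.0, 0.0]
force: [-0.3, 0.8, 0.0]
finger_gap: 0.0607
grasp_force: 0.0
time: 18.0
position: [0.561, 0.2973, 0.2425]
tool_rot: [-0.003, 1.0, 0.003, 0.006]
force: [1.3, -1.4, 0.1]
finger_gap: 0.0609
grasp_force: 0.0
time: 18.5
position: [0.5627, 0.0586, 0.2363]
tool_rot: [0.0, 1.0, 0.0, 0.0]
force: [1.1, 0.2, 1.1]
finger_gap: 0.0605
grasp_force: 0.0
time: 19.0
position: [0.5664, -0.1741, 0.2363]
tool_rot: [0.0, 1.0, -0.0, 0.0]
force: [0.9, 0.5, 0.4]
finger_gap: 0.064
grasp_force: 0.0
time: 19.5
position: [0.5701, -0.4065, 0.2363]
tool_rot: [0.0, 1.0, -0.0, 0.0]
force: [0.7, -0.1, 0.4]
finger_gap: 0.0641
grasp_force: 0.0
19.6 [ 0.5687 -0.4107  0.2346]
[303.879  178.6507] [ 284  159   40   40 1231] [ 0.5715 -0.3966  0.037 ]
[201.8717 277.4578] [184 261  37  33 935] [ 0.4372 -0.2577  0.037 ]
[299.0192 282.655 ] [282 267  35  32 887] [ 0.428  -0.3868  0.037 ]
```

```bash
python3 -m crank '[[[0.03,-0.19,0.2],[0,0,0]],[[0,0,0.6],[0,0,0]],[[0,0,0.6],[0,0,0]],[[0,0,0.5],[0,0,0]],[[0,0,0.4],[0,0,0]]]'
python3 -m crank '[[[0,0,0.2],[0,0,0]],[[0,0,0.12],[0,0,0]],[[0,0,0.07],[0,0,0]],[[0,0,0],[0,0,0]],[[0,0,0],[0,0,0]]]'
python3 -m crank '[[[0,0,0],[0,0,0]],[[0,0,0],[0,0,0]],[[0,0,0],[0,0,0]],[[0,0,0],[0,0,0]],[[0,0,0],[0,0,0]]]' 1 40
python3 -m crank '[[[0,0,-0.39],[0,0,0]],[[0,0,-0.6],[0,0,0]],[[0,0,-0.6],[0,0,0]],[[0,0,-0.6],[0,0,0]],[[0,0,-0.5],[0,0,0]]]'
python3 -m crank '[[[-0.016,-0.597,0],[0,0,0]],[[-0.016,-0.597,0],[0,0,0]],[[-0.016,-0.597,0],[0,0,0]],[[-0.016,-0.597,0],[0,0,0]],[[-0.016,-0.597,0],[0,0,0]]]'
python3 -m crank '[[[-0.016,-0.597,0],[0,0,0]],[[-0.016,-0.597,0],[0,0,0]],[[-0.016,-0.597,0],[0,0,0]],[[-0.016,-0.597,0],[0,0,0]],[[-0.016,-0.597,0],[0,0,0]]]'
python3 -m crank '[[[-0.016,-0.597,0],[0,0,0]],[[-0.016,-0.597,0],[0,0,0]],[[-0.016,-0.597,0],[0,0,0]],[[-0.016,-0.597,0],[0,0,0]],[[0,0,0],[0,0,0]]]'
```

```text
time: 20.1
position: [0.572, -0.3892, 0.0611]
tool_rot: [-0.001, 1.0, 0.0, -0.001]
force: [0.1, 0.1, 0.3]
finger_gap: 0.0644
grasp_force: 0.0
time: 20.6
position: [0.5734, -0.391, 0.0359]
tool_rot: [0.001, 1.0, 0.0, 0.001]
force: [-0.5, 0.1, -0.5]
finger_gap: 0.0642
grasp_force: 0.0
time: 21.1
position: [0.5734, -0.3912, 0.0361]
tool_rot: [0.001, 1.0, -0.0, 0.001]
force: [-0.7, -0.0, 6.5]
finger_gap: 0.0467
grasp_force: 41.6
time: 21.6
position: [0.5727, -0.3903, 0.239]
tool_rot: [0.001, 1.0, 0.0, 0.001]
force: [1.0, -0.4, -1.7]
finger_gap: 0.0467
grasp_force: 41.6
time: 22.1
position: [0.5661, -0.1647, 0.236]
tool_rot: [-0.0, 1.0, -0.0, -0.0]
force: [0.5, -0.2, -2.0]
finger_gap: 0.0473
grasp_force: 41.8
time: 22.6
position: [0.5601, 0.0592, 0.2361]
tool_rot: [-0.0, 1.0, -0.0, -0.0]
force: [-0.1, 0.3, -2.7]
finger_gap: 0.0468
grasp_force: 41.8
time: 23.1
position: [0.5546, 0.2417, 0.2357]
tool_rot: [-0.001, 1.0, 0.003, -0.0]
force: [0.2, -0.7, -1.5]
finger_gap: 0.0471
grasp_force: 41.8
```

```bash
python3 -m crank '[[[0,0.1,0.2],[0,0,0]],[[0,0,0.6],[0,0,0]],[[0,0,0.6],[0,0,0]],[[0,0,0.3],[0,0,0]],[[0,0,0.1],[0,0,0]]]'
python3 -m crank '[[[0,0,0.15],[0,0,0]],[[0,0,0.1],[0,0,0]],[[0,0,0],[0,0,0]],[[0,0,0],[0,0,0]],[[0,0,0],[0,0,0]]]'
python3 -m crank '[[[0,0,0.01],[0,0,0]],[[0,0,0],[0,0,0]],[[0,0,0],[0,0,0]],[[0,0,0],[0,0,0]],[[0,0,0],[0,0,0]]]' -0.42
python3 -m crank '[[[0,0,-0.4],[0,0,0]],[[0,0,-0.6],[0,0,0]],[[0,0,-0.6],[0,0,0]],[[0,0,-0.46],[0,0,0]],[[-0.142,0.591,0],[0,0,0]]]'
python3 -m crank '[[[-0.142,0.591,0],[0,0,0]],[[-0.142,0.591,0],[0,0,0]],[[-0.142,0.591,0],[0,0,0]],[[-0.142,0.591,0],[0,0,0]],[[-0.142,0.591,0],[0,0,0]]]' -0.5
python3 -m crank '[[[-0.142,0.591,0],[0,0,0]],[[-0.142,0.591,0],[0,0,0]],[[-0.142,0.591,0],[0,0,0]],[[-0.142,0.591,0],[0,0,0]],[[-0.142,0.591,0],[0,0,0]]]'
python3 - <<'E'
from lib import *
c=snap("wrist"); c=snap("wrist","w6"); print(observe()["time"],pose()[:3,3])
for ct,s in blobs(red(c),100): print(ct,s,cast(c,ct,.037)[0])
E
```

```text
time: 23.6
position: [0.5541, 0.2278, 0.0979]
tool_rot: [0.001, 1.0, -0.0, -0.003]
force: [0.3, -0.4, -1.2]
finger_gap: 0.0467
grasp_force: 41.9
time: 24.1
position: [0.5564, 0.2291, 0.0833]
tool_rot: [-0.0, 1.0, 0.0, 0.001]
force: [-0.7, 0.6, -1.8]
finger_gap: 0.0467
grasp_force: 41.9
time: 24.6
position: [0.5559, 0.2289, 0.0816]
tool_rot: [0.0, 1.0, 0.0, 0.0]
force: [0.1, 0.5, -0.3]
finger_gap: 0.0608
grasp_force: 0.0
time: 25.1
position: [0.5482, 0.1881, 0.2418]
tool_rot: [-0.002, 1.0, 0.002, 0.006]
force: [1.7, -1.7, -0.1]
finger_gap: 0.0606
grasp_force: 0.0
time: 25.6
position: [0.4913, -0.0386, 0.2362]
tool_rot: [0.0, 1.0, 0.0, 0.0]
force: [1.1, -0.6, 0.5]
finger_gap: 0.064
grasp_force: 0.0
time: 26.1
position: [0.438, -0.2604, 0.2363]
tool_rot: [0.0, 1.0, -0.0, 0.0]
force: [0.3, 0.3, 0.5]
finger_gap: 0.0642
grasp_force: 0.0
26.2 [ 0.4375 -0.2634  0.236 ]
[310.1511 181.0074] [ 291  162   39   39 1211] [ 0.4367 -0.2567  0.037 ]
[418.4156 187.9243] [ 399  169   40   39 1215] [ 0.4276 -0.3861  0.037 ]
```

```bash
python3 -m crank '[[[0,-0.09,0.2],[0,0,0]],[[0,0,0.6],[0,0,0]],[[0,0,0.6],[0,0,0]],[[0,0,0.5],[0,0,0]],[[0,0,0.4],[0,0,0]]]'
python3 -m crank '[[[0,0,0.2],[0,0,0]],[[0,0,0.12],[0,0,0]],[[0,0,0.07],[0,0,0]],[[0,0,0],[0,0,0]],[[0,0,0],[0,0,0]]]'
python3 -m crank '[[[0,0,0],[0,0,0]],[[0,0,0],[0,0,0]],[[0,0,0],[0,0,0]],[[0,0,0],[0,0,0]],[[0,0,0],[0,0,0]]]' 1 40
python3 -m crank '[[[0,0,-0.39],[0,0,0]],[[0,0,-0.6],[0,0,0]],[[0,0,-0.6],[0,0,0]],[[0,0,-0.6],[0,0,0]],[[0,0,-0.5],[0,0,0]]]'
python3 -m crank '[[[0.018,-0.612,0],[0,0,0]],[[0.018,-0.612,0],[0,0,0]],[[0.018,-0.612,0],[0,0,0]],[[0.018,-0.612,0],[0,0,0]],[[0.018,-0.612,0],[0,0,0]]]'
python3 -m crank '[[[0.018,-0.612,0],[0,0,0]],[[0.018,-0.612,0],[0,0,0]],[[0.018,-0.612,0],[0,0,0]],[[0.018,-0.612,0],[0,0,0]],[[0.018,-0.612,0],[0,0,0]]]'
python3 -m crank '[[[0.018,-0.612,0],[0,0,0]],[[0.018,-0.612,0],[0,0,0]],[[0.018,-0.612,0],[0,0,0]],[[0,0,0],[0,0,0]],[[0,0,0],[0,0,0]]]'
```

```text
time: 26.7
position: [0.4383, -0.2506, 0.0616]
tool_rot: [-0.001, 1.0, 0.0, -0.001]
force: [-0.1, -1.3, 1.0]
finger_gap: 0.064
grasp_force: 0.0
time: 27.2
position: [0.4393, -0.2522, 0.0351]
tool_rot: [0.001, 1.0, 0.0, 0.001]
force: [0.3, 0.1, -0.1]
finger_gap: 0.0644
grasp_force: 0.0
time: 27.7
position: [0.4393, -0.2524, 0.0355]
tool_rot: [0.001, 1.0, -0.0, 0.001]
force: [-0.3, 0.9, 6.8]
finger_gap: 0.0469
grasp_force: 40.8
time: 28.2
position: [0.4387, -0.2519, 0.2391]
tool_rot: [0.001, 1.0, -0.0, 0.001]
force: [0.4, -0.4, -0.8]
finger_gap: 0.0465
grasp_force: 41.5
time: 28.7
position: [0.4451, -0.0207, 0.2365]
tool_rot: [0.0, 1.0, -0.0, 0.001]
force: [1.0, -0.7, -1.1]
finger_gap: 0.047
grasp_force: 41.6
time: 29.2
position: [0.4518, 0.209, 0.2365]
tool_rot: [-0.0, 1.0, -0.0, 0.0]
force: [1.5, -0.1, -0.3]
finger_gap: 0.0466
grasp_force: 41.6
time: 29.7
position: [0.4557, 0.3454, 0.2357]
tool_rot: [0.0, 1.0, 0.001, -0.0]
force: [-0.2, 0.3, -1.9]
finger_gap: 0.0464
grasp_force: 41.7
```

```bash
python3 -m crank '[[[0,0.02,0.2],[0,0,0]],[[0,0,0.6],[0,0,0]],[[0,0,0.6],[0,0,0]],[[0,0,0.3],[0,0,0]],[[0,0,0.1],[0,0,0]]]'
python3 -m crank '[[[0,0,0.15],[0,0,0]],[[0,0,0.1],[0,0,0]],[[0,0,0],[0,0,0]],[[0,0,0],[0,0,0]],[[0,0,0],[0,0,0]]]'
python3 -m crank '[[[0,0,0.01],[0,0,0]],[[0,0,0],[0,0,0]],[[0,0,0],[0,0,0]],[[0,0,0],[0,0,0]],[[0,0,0],[0,0,0]]]' -0.42
python3 -m crank '[[[0,0,-0.4],[0,0,0]],[[0,0,-0.6],[0,0,0]],[[0,0,-0.6],[0,0,0]],[[0,0,-0.46],[0,0,0]],[[-0.024,0.609,0],[0,0,0]]]'
python3 -m crank '[[[-0.024,0.609,0],[0,0,0]],[[-0.024,0.609,0],[0,0,0]],[[-0.024,0.609,0],[0,0,0]],[[-0.024,0.609,0],[0,0,0]],[[-0.024,0.609,0],[0,0,0]]]' -0.5
python3 -m crank '[[[-0.024,0.609,0],[0,0,0]],[[-0.024,0.609,0],[0,0,0]],[[-0.024,0.609,0],[0,0,0]],[[-0.024,0.609,0],[0,0,0]],[[-0.024,0.609,0],[0,0,0]]]'
python3 -m crank '[[[-0.024,0.609,0],[0,0,0]],[[-0.024,0.609,0],[0,0,0]],[[-0.024,0.609,0],[0,0,0]],[[-0.024,0.609,0],[0,0,0]],[[-0.024,0.609,0],[0,0,0]]]'
python3 - <<'E'
from lib import *
c=snap("wrist"); c=snap("wrist","w7"); print(observe()["time"],pose()[:3,3])
for ct,s in blobs(red(c),100): print(ct,s,cast(c,ct,.037)[0])
E
```

```text
time: 30.2
position: [0.4552, 0.341, 0.0986]
tool_rot: [0.001, 1.0, -0.001, -0.002]
force: [-1.0, -0.2, -0.4]
finger_gap: 0.0468
grasp_force: 41.8
time: 30.7
position: [0.4568, 0.3436, 0.0832]
tool_rot: [-0.0, 1.0, 0.0, 0.001]
force: [0.7, 0.1, -0.3]
finger_gap: 0.0468
grasp_force: 41.8
time: 31.2
position: [0.4563, 0.3433, 0.0816]
tool_rot: [0.0, 1.0, 0.0, 0.0]
force: [-0.5, -0.9, -0.5]
finger_gap: 0.0605
grasp_force: 0.0
time: 31.7
position: [0.4569, 0.3015, 0.2415]
tool_rot: [-0.003, 1.0, 0.002, 0.006]
force: [2.3, 0.5, -0.4]
finger_gap: 0.0608
grasp_force: 0.0
time: 32.2
position: [0.4451, 0.0676, 0.2362]
tool_rot: [0.0, 1.0, 0.0, 0.0]
force: [0.3, -0.6, 1.0]
finger_gap: 0.0641
grasp_force: 0.0
time: 32.7
position: [0.4361, -0.161, 0.2363]
tool_rot: [0.0, 1.0, -0.0, 0.0]
force: [1.2, 0.4, 0.6]
finger_gap: 0.0638
grasp_force: 0.0
time: 33.2
position: [0.4271, -0.3894, 0.2361]
tool_rot: [0.0, 1.0, -0.0, 0.0]
force: [0.5, -0.2, 0.1]
finger_gap: 0.0641
grasp_force: 0.0
33.3 [ 0.4264 -0.3925  0.2353]
[310.4901 180.1626] [ 291  161   40   39 1218] [ 0.4274 -0.3865  0.037 ]
```

```bash
python3 -m crank '[[[0,-0.03,0.2],[0,0,0]],[[0,0,0.6],[0,0,0]],[[0,0,0.6],[0,0,0]],[[0,0,0.5],[0,0,0]],[[0,0,0.4],[0,0,0]]]'
python3 -m crank '[[[0,0,0.2],[0,0,0]],[[0,0,0.12],[0,0,0]],[[0,0,0.07],[0,0,0]],[[0,0,0],[0,0,0]],[[0,0,0],[0,0,0]]]'
python3 -m crank '[[[0,0,0],[0,0,0]],[[0,0,0],[0,0,0]],[[0,0,0],[0,0,0]],[[0,0,0],[0,0,0]],[[0,0,0],[0,0,0]]]' 1 40
python3 -m crank '[[[0,0,-0.39],[0,0,0]],[[0,0,-0.6],[0,0,0]],[[0,0,-0.6],[0,0,0]],[[0,0,-0.6],[0,0,0]],[[0,0,-0.5],[0,0,0]]]'
python3 -m crank '[[[0.026,-0.587,0],[0,0,0]],[[0.026,-0.587,0],[0,0,0]],[[0.026,-0.587,0],[0,0,0]],[[0.026,-0.587,0],[0,0,0]],[[0.026,-0.587,0],[0,0,0]]]'
python3 -m crank '[[[0.026,-0.587,0],[0,0,0]],[[0.026,-0.587,0],[0,0,0]],[[0.026,-0.587,0],[0,0,0]],[[0.026,-0.587,0],[0,0,0]],[[0.026,-0.587,0],[0,0,0]]]'
python3 -m crank '[[[0.026,-0.587,0],[0,0,0]],[[0.026,-0.587,0],[0,0,0]],[[0.026,-0.587,0],[0,0,0]],[[0.026,-0.587,0],[0,0,0]],[[0,0,0],[0,0,0]]]'
python3 -m crank '[[[0,0.02,0],[0,0,0]],[[0,0,0],[0,0,0]],[[0,0,0.2],[0,0,0]],[[0,0,0.6],[0,0,0]],[[0,0,0.6],[0,0,0]]]'
```

```text
time: 33.8
position: [0.427, -0.3837, 0.0614]
tool_rot: [-0.001, 1.0, 0.0, -0.001]
force: [0.8, 0.7, 0.0]
finger_gap: 0.0637
grasp_force: 0.0
time: 34.3
position: [0.428, -0.3856, 0.0353]
tool_rot: [0.001, 1.0, 0.0, 0.001]
force: [-0.5, 0.3, 0.2]
finger_gap: 0.0639
grasp_force: 0.0
time: 34.8
position: [0.428, -0.3858, 0.0356]
tool_rot: [0.001, 1.0, -0.0, 0.001]
force: [-0.3, 0.8, 5.6]
finger_gap: 0.0471
grasp_force: 41.1
time: 35.3
position: [0.4275, -0.3853, 0.239]
tool_rot: [0.001, 1.0, -0.0, 0.001]
force: [-0.0, -0.4, -1.5]
finger_gap: 0.0468
grasp_force: 41.7
time: 35.8
position: [0.4368, -0.1634, 0.2362]
tool_rot: [0.0, 1.0, -0.0, 0.0]
force: [0.5, 0.0, -0.9]
finger_gap: 0.0465
grasp_force: 41.9
time: 36.3
position: [0.4466, 0.0567, 0.2363]
tool_rot: [0.0, 1.0, -0.0, 0.0]
force: [1.2, 0.1, -2.4]
finger_gap: 0.0471
grasp_force: 41.9
time: 36.8
position: [0.4542, 0.2356, 0.236]
tool_rot: [-0.001, 1.0, 0.002, 0.0]
force: [0.5, 0.3, -1.1]
finger_gap: 0.0469
grasp_force: 42.0
time: 37.3
position: [0.4558, 0.2282, 0.131]
tool_rot: [-0.0, 1.0, -0.001, 0.002]
force: [0.5, 0.1, -2.2]
finger_gap: 0.0468
grasp_force: 42.0
```

```bash
python3 -m crank '[[[0,0,0.3],[0,0,0]],[[0,0,0.2],[0,0,0]],[[0,0,0.15],[0,0,0]],[[0,0,0],[0,0,0]],[[0,0,0],[0,0,0]]]'
python3 -m crank '[[[0,0,0.01],[0,0,0]],[[0,0,0],[0,0,0]],[[0,0,0],[0,0,0]],[[0,0,0],[0,0,0]],[[0,0,0],[0,0,0]]]' -0.42
python3 -m crank '[[[0,0,-0.4],[0,0,0]],[[0,0,-0.6],[0,0,0]],[[0,0,-0.6],[0,0,0]],[[0,0,-0.6],[0,0,0]],[[0,0,-0.4],[0,0,0]]]'
python3 -m crank '[[[0.33,0.48,0],[0,0,0]],[[0.33,0.48,0],[0,0,0]],[[0.33,0.48,0],[0,0,0]],[[0.33,0.48,0],[0,0,0]],[[0.33,0.48,0],[0,0,0]]]'
python3 -m crank '[[[0,0,0],[0,0,0]],[[0,0,0],[0,0,0]],[[0,0,0],[0,0,0]],[[0,0,0],[0,0,0]],[[0,0,0],[0,0,0]]]'
python3 - <<'E'
from lib import *
c=snap("wrist","w8"); print(observe()["time"],pose())
snap("scene","s8")
for ct,s in blobs(red(c),20): print("red",ct,s,cast(c,ct,.068)[0],cast(c,ct,.085)[0])
for ct,s in blobs(mask(c,(22,150,100),(32,255,255)),30): print("yel",ct,s,cast(c,ct,.062)[0])
for ct,s in blobs(mask(c,(103,170,50),(120,255,255)),30): print("blue",ct,s,cast(c,ct,.062)[0])
E
```

```text
time: 37.8
position: [0.4553, 0.2291, 0.0829]
tool_rot: [-0.0, 1.0, -0.0, 0.0]
force: [-0.3, 0.3, -1.3]
finger_gap: 0.0469
grasp_force: 42.9
time: 38.3
position: [0.4549, 0.2297, 0.0817]
tool_rot: [-0.0, 1.0, 0.0, 0.0]
force: [-0.5, -0.3, 1.0]
finger_gap: 0.0607
grasp_force: 0.0
time: 38.8
position: [0.4552, 0.2298, 0.28]
tool_rot: [-0.001, 1.0, 0.0, 0.002]
force: [1.1, 0.4, -0.7]
finger_gap: 0.0605
grasp_force: 0.0
time: 39.3
position: [0.5792, 0.0481, 0.2766]
tool_rot: [-0.0, 1.0, 0.0, 0.0]
force: [0.2, 1.1, -0.2]
finger_gap: 0.0604
grasp_force: 0.0
time: 39.8
position: [0.5781, 0.0507, 0.2768]
tool_rot: [0.0, 1.0, 0.001, 0.0]
force: [-0.4, -0.3, 0.3]
finger_gap: 0.0609
grasp_force: 0.0
39.85 [[ 1.      0.0015  0.0004  0.5782]
 [ 0.0015 -1.     -0.      0.0506]
 [ 0.0004  0.     -1.      0.2768]
 [ 0.      0.      0.      1.    ]]
red [339.4792  77.0972] [336  63   8  32 144] [0.692  0.0291 0.068 ] [0.6904 0.0303 0.085 ]
red [451.9112 124.0296] [438 111  29  27 608] [ 0.643  -0.1006  0.068 ] [ 0.644  -0.0928  0.085 ]
red [ 77.6113 197.5591] [  58  179   41   38 1150] [0.5539 0.3518 0.068 ] [0.5594 0.3362 0.085 ]
red [170.5776 200.8845] [ 151  183   40   37 1134] [0.5497 0.2367 0.068 ] [0.5555 0.2271 0.085 ]
red [ 96.04   273.8126] [ 78 258  37  32 875] [0.4438 0.357  0.068 ] [0.455  0.3412 0.085 ]
red [183.4292 273.0348] [166 258  36  31 862] [0.4453 0.2368 0.068 ] [0.4564 0.2272 0.085 ]
yel [541.2055  42.3479] [ 516   19   52   48 1854] [ 0.7269 -0.1855  0.062 ]
yel [291.4714 119.9286] [286 114  13  13 140] [0.647  0.0832 0.062 ]
blue [181.2842  43.4571] [ 155   17   52   54 1840] [0.7252 0.1985 0.062 ]
blue [377.9535 102.8527] [372  97  13  13 129] [ 0.6658 -0.0157  0.062 ]
```

View pics/w8.png

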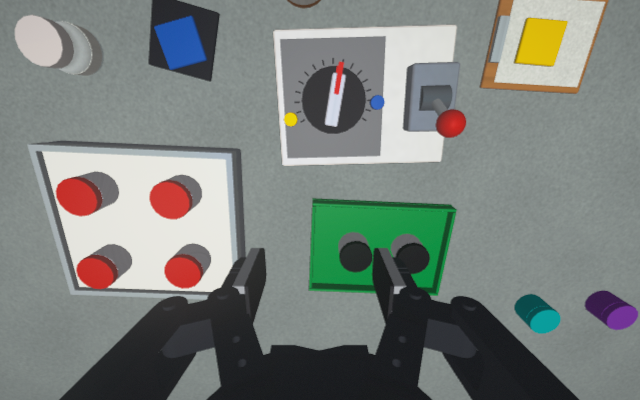

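Run:
```python
from lib import *
im=cv2.imread("pics/w8.png"); c=dict(read_camera("wrist")); c["T"]=pose()@c["hand_eye"]
c["image"]=im[:,:,::-1].copy(); c["hsv"]=cv2.cvtColor(c["image"],cv2.COLOR_RGB2HSV)
print(observe()["joints"])
m=mask(c,(0,0,0),(180,255,60)); roi=np.zeros_like(m); roi[60:140,295:368]=255
k=max(cv2.findContours(cv2.morphologyEx(m&roi,cv2.MORPH_OPEN,np.ones((5,5),np.uint8)),cv2.RETR_EXTERNAL,cv2.CHAIN_APPROX_NONE)[0],key=cv2.contourArea)
h=cv2.convexHull(k)[:,0]; p=cast(c,h,.068)[:,:2]
A=np.c_[2*p,np.ones(len(p))]; s=np.linalg.lstsq(A,(p**2).sum(1),rcond=None)[0]; ax=s[:2]; print("axis",ax,"r",np.sqrt(s[2]+ax@ax), h.min(0),h.max(0))
ey=np.array([.647,.0832]); eb=np.array([.6658,-.0157])
ang=lambda d:np.degrees(np.arctan2(d[1],d[0]))
print("yel",ang(ey-ax),np.linalg.norm(ey-ax),"blue",ang(eb-ax),np.linalg.norm(eb-ax))
r=red(c)&roi; ys,xs=np.nonzero(r); print("redrows",[(y,round(xs[ys==y].mean(),1),(ys==y).sum()) for y in range(ys.min(),ys.max()+1,4)])
e=cast(c,[xs[ys<=ys.min()+1].mean(),ys.min()],.068)[0,:2]; print("mark",ang(e-ax),np.linalg.norm(e-ax))
b=mask(c,(0,0,130),(180,80,255))&roi
z=np.zeros_like(b); cv2.circle(z,(334,99),30,255,-1); b=b&z
print("bar",rect(b|r&z,c,.094))
cv2.imwrite("pics/crop.png",cv2.resize(im[50:150,270:480],None,fx=3.8,fy=3.8))
```

```text
[-0.0453  0.4291  1.3251 -0.0001  1.3871  1.5245]
axis [0.6741 0.0447] r 0.025750011744662543 [303  67] [334 121]
yel 125.09226088002221 0.04707123847919804 blue -97.79002288582502 0.06094748035077293
redrows [(62, np.float64(340.5), np.int64(4)), (66, np.float64(339.5), np.int64(6)), (70, np.float64(339.0), np.int64(7)), (74, np.float64(339.5), np.int64(4)), (78, np.float64(338.5), np.int64(4)), (82, np.float64(337.5), np.int64(4)), (86, np.float64(337.5), np.int64(4)), (90, np.float64(336.5), np.int64(4))]
mark -27.570623731992463 0.037123639627001145
bar ((669.6319580078125, 34.581993103027344), (13.789668083190918, 54.157249450683594), 80.97596740722656)
```

View pics/crop.png

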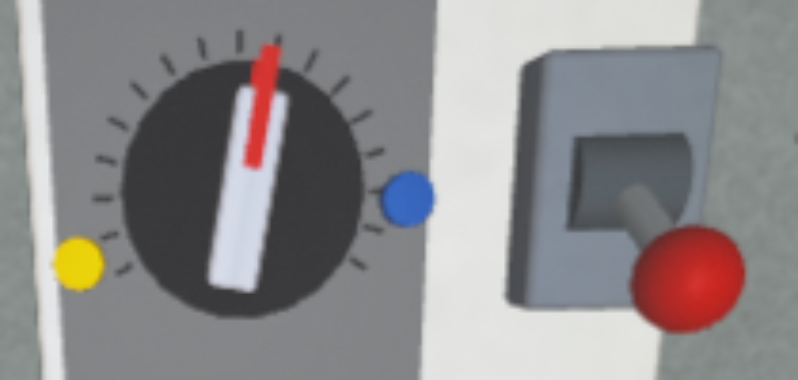

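Run:
```python
from lib import *
c=snap("wrist"); print(pose()[:3,3])
ax=cast(c,(333.7,99.7),.068)[0,:2]; ax2=cast(c,(335.3,99.4),.094)[0,:2]
ang=lambda d:(np.degrees(np.arctan2(d[1],d[0])),np.linalg.norm(d))
print(ax,ax2)
a=(ax+ax2)/2
print("y",ang(np.array([.647,.0832])-a),"b",ang(np.array([.6658,-.0157])-a))
e=cast(c,[(341,62)],.069)[0,:2]; print(ang(e-a))
p=cast(c,[(335.3-2.1,126),(334.7+5,73)],.094); print(ang(p[1,:2]-p[0,:2]))
print("timer corners",cast(c,[(274,30),(457,25),(442,160),(283,165)],.055))
```

```text
[0.5784 0.0501 0.2767]
[0.6691 0.0344] [0.6688 0.034 ]
y (np.float64(114.12449743507294), np.float64(0.05368346425292381)) b (np.float64(-93.60202419111012), np.float64(0.05000405848823924))
(np.float64(-10.27525123447303), np.float64(0.038504517692552226))
(np.float64(-6.222338402262673), np.float64(0.05131360091006749))
timer corners [[ 0.7398  0.0992  0.055 ]
 [ 0.7446 -0.0968  0.055 ]
 [ 0.5995 -0.1016  0.055 ]
 [ 0.593   0.0954  0.055 ]]
```

```bash
python3 -m crank '[[[0.403,0.072,0],[0,0,0]],[[0.403,0.072,0],[0,0,0]],[[0.402,0.072,0],[0,0,0.6]],[[0,0,0],[0,0,0.7]],[[0,0,0],[0,0,0.66]]]' -0.1 25
python3 -m crank '[[[0,0,0.5],[0,0,0]],[[0,0,0.6],[0,0,0]],[[0,0,0.4],[0,0,0]],[[0,0,0],[0,0,0]],[[0,0,0],[0,0,0]]]'
python3 - <<'E'
from lib import *
c=snap("wrist","w9"); print(observe()["time"],observe()["finger_gap"],pose())
cv2.imwrite("pics/w9c.png",cv2.resize(c["image"][120:320,170:470,::-1],None,fx=2,fy=2))
E
```

```text
time: 40.5
position: [0.6697, 0.0333, 0.2754]
tool_rot: [0.0, 0.997, -0.08, -0.001]
force: [-0.8, 1.1, -0.2]
finger_gap: 0.0469
grasp_force: 0.0
time: 41.0
position: [0.6695, 0.0335, 0.1647]
tool_rot: [0.0, 0.997, -0.078, 0.0]
force: [0.6, -0.5, 1.6]
finger_gap: 0.0467
grasp_force: 0.0
41.05 0.04733589888684059 [[ 0.9877 -0.1561  0.0031  0.6702]
 [-0.1561 -0.9877 -0.0003  0.0334]
 [ 0.0031 -0.0002 -1.      0.1661]
 [ 0.      0.      0.      1.    ]]
```

View pics/w9c.png

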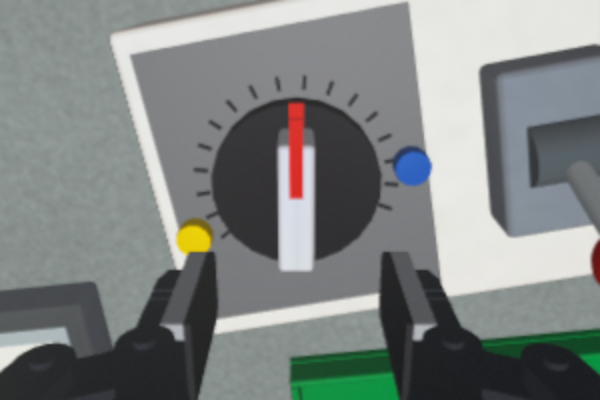

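```bash
python3 -m crank '[[[0,0,0.4],[0,0,0]],[[0,0,0.3],[0,0,0]],[[0,0,0.2],[0,0,0]],[[0,0,0],[0,0,0]],[[0,0,0],[0,0,0]]]'
python3 -m crank '[[[0,0,0],[0,0,0]],[[0,0,0],[0,0,0]],[[0,0,0],[0,0,0]],[[0,0,0],[0,0,0]],[[0,0,0],[0,0,0]]]' 1 25
python3 -m crank '[[[0,0,0],[0,0,-0.3]],[[0,0,0],[0,0,-0.5]],[[0,0,0],[0,0,-0.7]],[[0,0,0],[0,0,-0.7]],[[0,0,0],[0,0,-0.7]]]'
```

```text
time: 41.55
position: [0.6701, 0.0333, 0.0982]
tool_rot: [0.0, 0.997, -0.078, 0.001]
force: [0.6, -0.2, 1.2]
finger_gap: 0.0467
grasp_force: 0.0
time: 42.05
position: [0.67, 0.0341, 0.0981]
tool_rot: [-0.0, 0.997, -0.078, 0.001]
force: [-0.6, 3.8, 5.5]
finger_gap: 0.0132
grasp_force: 30.1
time: 42.55
position: [0.67, 0.0345, 0.0981]
tool_rot: [-0.001, 0.999, 0.039, 0.002]
force: [0.6, 6.2, 6.0]
finger_gap: 0.0135
grasp_force: 30.1
```

```bash
python3 -m crank '[[[0,0,0],[0,0,-0.96]],[[0,0,0],[0,0,-0.96]],[[0,0,0],[0,0,-0.96]],[[0,0,0],[0,0,-0.96]],[[0,0,0],[0,0,-0.96]]]'
python3 -m crank '[[[0,0,0],[0,0,-0.96]],[[0,0,0],[0,0,-0.96]],[[0,0,0],[0,0,-0.96]],[[0,0,0],[0,0,-0.96]],[[0,0,0],[0,0,-0.96]]]'
python3 -m crank '[[[0,0,0],[0,0,-0.96]],[[0,0,0],[0,0,-0.96]],[[0,0,0],[0,0,-0.96]],[[0,0,0],[0,0,-0.96]],[[0,0,0],[0,0,-0.96]]]'
python3 -m crank '[[[0,0,0],[0,0,-0.96]],[[0,0,0],[0,0,-0.96]],[[0,0,0],[0,0,-0.96]],[[0,0,0],[0,0,-0.96]],[[0,0,0],[0,0,-0.96]]]'
python3 -m crank '[[[0,0,0],[0,0,-0.96]],[[0,0,0],[0,0,-0.96]],[[0,0,0],[0,0,-0.96]],[[0,0,0],[0,0,-0.96]],[[0,0,0],[0,0,-0.5]]]'
python3 -m crank '[[[0,0,0],[0,0,-0.4]],[[0,0,0],[0,0,0]],[[0,0,0],[0,0,0]],[[0,0,0],[0,0,0]],[[0,0,0],[0,0,0]]]'
python3 -c "
from lib import *
T=pose();print(np.degrees(np.arctan2(T[1,0],T[0,0])))"
```

```text
time: 43.05
position: [0.6698, 0.0352, 0.0981]
tool_rot: [-0.001, 0.973, 0.229, 0.002]
force: [-0.1, 8.5, 6.2]
finger_gap: 0.0129
grasp_force: 30.2
time: 43.55
position: [0.6694, 0.0357, 0.0981]
tool_rot: [-0.001, 0.912, 0.411, 0.001]
force: [-2.9, 9.5, 6.9]
finger_gap: 0.0132
grasp_force: 30.3
time: 44.05
position: [0.6689, 0.0361, 0.0981]
tool_rot: [-0.001, 0.816, 0.577, 0.001]
force: [-5.3, 9.6, 8.0]
finger_gap: 0.0136
grasp_force: 30.5
time: 44.55
position: [0.6682, 0.0362, 0.098]
tool_rot: [-0.002, 0.691, 0.723, 0.001]
force: [-6.9, 9.5, 10.5]
finger_gap: 0.0135
grasp_force: 30.8
time: 45.05
position: [0.6677, 0.0361, 0.0981]
tool_rot: [-0.002, 0.556, 0.831, 0.001]
force: [-7.9, 10.0, 12.8]
finger_gap: 0.0134
grasp_force: 30.9
time: 45.55
position: [0.6676, 0.0361, 0.0981]
tool_rot: [-0.002, 0.544, 0.839, 0.001]
force: [-9.2, 9.4, 10.9]
finger_gap: 0.0131
grasp_force: 30.9
114.10010687450229
```

```bash
python3 -m crank '[[[0,0,0],[0,0,0]],[[0,0,0],[0,0,0]],[[0,0,0],[0,0,0]],[[0,0,0],[0,0,0]],[[0,0,0],[0,0,0]]]' -0.1
python3 -m crank '[[[0,0,-0.3],[0,0,0]],[[0,0,-0.6],[0,0,0]],[[0,0,-0.6],[0,0,0]],[[0,0,-0.3],[0,0,0]],[[0,0,0],[0,0,0]]]'
python3 - <<'E'
from lib import *
c=snap("wrist"); c=snap("wrist","w10"); print(observe()["time"],observe()["joints"],pose())
for ct,s in blobs(red(c),20): print("red",ct,s,cast(c,ct,.068)[0])
for ct,s in blobs(mask(c,(22,150,100),(32,255,255)),30): print("yel",ct,s,cast(c,ct,.062)[0])
for ct,s in blobs(mask(c,(103,170,50),(120,255,255)),30): print("blue",ct,s,cast(c,ct,.062)[0])
# lever ball, two views (scene + side)
for n in("scene","side"):
    d=snap(n)
    for ct,s in blobs(red(d),15):
        p=cast(d,ct,.12)[0]
        if .5<p[0]<.75 and -.15<p[1]<.06: print(n,ct,s,d["T"][:3,3],p)
E
```

```text
time: 46.05
position: [0.6692, 0.0331, 0.0963]
tool_rot: [-0.0, 0.544, 0.839, -0.0]
force: [0.5, -0.2, 0.4]
finger_gap: 0.0469
grasp_force: 0.0
time: 46.55
position: [0.6709, 0.0332, 0.2364]
tool_rot: [0.004, 0.544, 0.839, 0.002]
force: [0.4, -0.1, 0.1]
finger_gap: 0.0468
grasp_force: 0.0
46.65 [-0.0645  0.6315  1.1057 -0.0001  1.4044 -0.4839] [[-0.4072  0.9133 -0.      0.669 ]
 [ 0.9133  0.4072 -0.0001  0.0333]
 [-0.0001 -0.0001 -1.      0.2312]
 [ 0.      0.      0.      1.    ]]
red [317.9542 167.8105] [315 154   7  35 153] [0.6602 0.0545 0.068 ]
yel [319.7514 135.9945] [313 129  15  15 181] [0.649  0.0843 0.062 ]
yel [292.3555 335.8215] [273 322  40  26 678] [ 0.7217 -0.1673  0.062 ]
blue [443.2273  46.7474] [ 416   18   57   58 2292] [0.7209 0.2055 0.062 ]
blue [299.3585 223.934 ] [294 219  12  11 106] [ 0.6678 -0.0146  0.062 ]
scene [287.     202.8983] [283 199   9   9  59] [1.1206 0.461  0.9249] [ 0.6424 -0.0743  0.12  ]
side [349.2826 196.9783] [346 194   8   7  46] [ 0.2666 -0.7546  1.0773] [ 0.6496 -0.072   0.12  ]
```

View pics/w10.png

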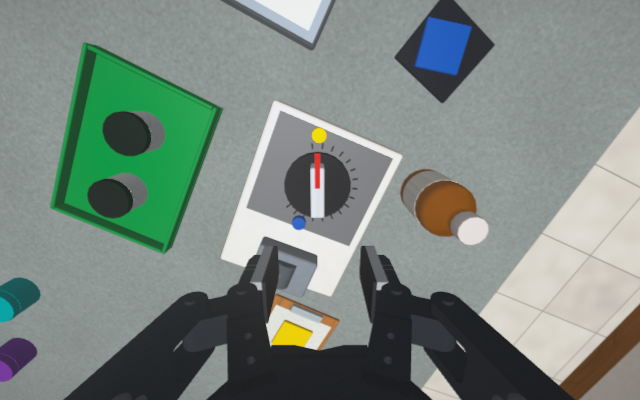

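```bash
python3 -m crank '[[[0,0,0],[0,0,0.968]],[[0,0,0],[0,0,0.968]],[[0,0,0],[0,0,0.968]],[[0,0,0],[0,0,0.968]],[[0,0,0],[0,0,0.968]]]' 1 25
python3 -m crank '[[[-0.462,-0.343,0],[0,0,0]],[[-0.462,-0.343,0],[0,0,0]],[[-0.462,-0.343,0],[0,0,0]],[[0,0,0],[0,0,0]],[[0,0,0.4],[0,0,0]]]'
python3 -m crank '[[[0,0,0.5],[0,0,0]],[[0,0,0.3],[0,0,0]],[[0,0,0.2],[0,0,0]],[[0,0,0],[0,0,0]],[[0,0,0],[0,0,0]]]'
python3 - <<'E'
from lib import *
c=snap("side","s11"); print(pose())
cv2.imwrite("pics/s11c.png",cv2.resize(c["image"][120:260,250:430,::-1],None,fx=4,fy=4))
E
```

```text
time: 47.25
position: [0.6685, 0.0334, 0.2293]
tool_rot: [-0.001, 0.697, 0.717, -0.001]
force: [0.3, 0.4, 0.2]
finger_gap: 0.0003
grasp_force: 0.0
time: 47.75
position: [0.5966, -0.0745, 0.2038]
tool_rot: [0.003, 0.696, 0.718, 0.002]
force: [0.1, 0.2, -0.2]
finger_gap: 0.0001
grasp_force: 0.0
time: 48.25
position: [0.5953, -0.0726, 0.1259]
tool_rot: [-0.001, 0.695, 0.719, -0.0]
force: [0.4, 0.1, -0.4]
finger_gap: 0.0002
grasp_force: 0.0
[[-0.0327  0.9995  0.0003  0.5957]
 [ 0.9995  0.0327 -0.0001 -0.0728]
 [-0.0001  0.0003 -1.      0.1268]
 [ 0.      0.      0.      1.    ]]
```

View pics/s11c.png

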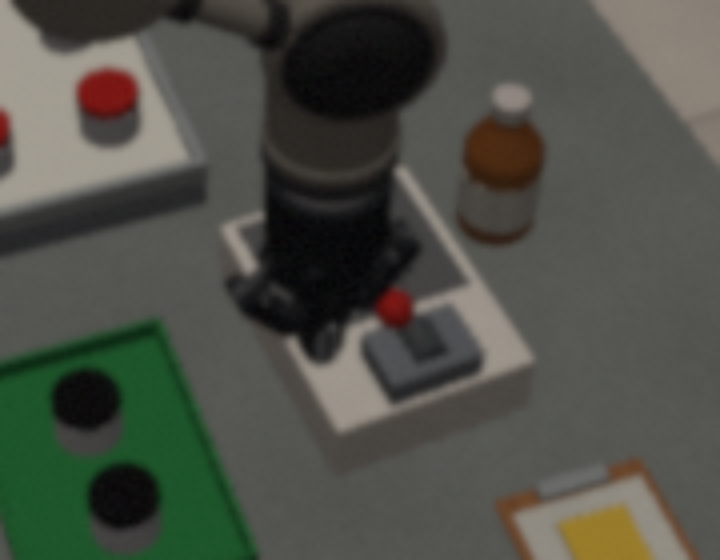

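```bash
python3 -m crank '[[[0,0.15,0],[0,0,0]],[[0,0.15,0],[0,0,0]],[[0,0.15,0],[0,0,0]],[[0,0.15,0],[0,0,0]],[[0,0.15,0],[0,0,0]]]'
python3 -m crank '[[[0,0.1,0],[0,0,0]],[[0,0.07,0],[0,0,0]],[[0,0.05,0],[0,0,0]],[[0,0.02,0],[0,0,0]],[[0,0,0],[0,0,0]]]'
python3 - <<'E'
from lib import *
for n in("scene","side"):
    d=snap(n,n+"12")
    for ct,s in blobs(red(d),10):
        p=cast(d,ct,.12)[0]
        if .55<p[0]<.8 and -.15<p[1]<.06: print(n,ct,s[4],p)
E
```

```text
time: 48.8
position: [0.6523, -0.0712, 0.128]
tool_rot: [0.001, 0.696, 0.718, 0.0]
force: [-1.0, -0.6, 2.1]
finger_gap: -0.0
grasp_force: 0.8
time: 49.3
position: [0.6696, -0.0706, 0.1265]
tool_rot: [0.0, 0.696, 0.718, 0.0]
force: [0.1, -0.1, 0.8]
finger_gap: 0.0001
grasp_force: 0.0
scene [273.9118 214.9853] 68 [ 0.6915 -0.072   0.12  ]
side [366.9706 191.7059] 34 [ 0.7001 -0.0734  0.12  ]
```

```bash
python3 -m crank '[[[0,0.03,0],[0,0,0]],[[0,0.03,0],[0,0,0]],[[0,0.02,0],[0,0,0]],[[0,0,0],[0,0,0]],[[0,0,0],[0,0,0]]]'
python3 -m crank '[[[0,0.03,0],[0,0,0]],[[0,0.03,0],[0,0,0]],[[0,0,0],[0,0,0]],[[0,0,0],[0,0,0]],[[0,0,0],[0,0,0]]]'
```

```text
time: 49.9
position: [0.6715, -0.0705, 0.1263]
tool_rot: [-0.004, 0.696, 0.718, -0.003]
force: [-18.0, 0.0, 7.9]
finger_gap: -0.0001
grasp_force: 9.0
time: 50.4
position: [0.6721, -0.0705, 0.1262]
tool_rot: [-0.008, 0.696, 0.718, -0.007]
force: [-34.2, -1.2, 15.7]
finger_gap: -0.0004
grasp_force: 17.6
```

```bash
python3 -m crank '[[[0,-0.15,0],[0,0,0]],[[0,-0.3,0],[0,0,0]],[[0,-0.4,0],[0,0,0]],[[0,-0.2,0],[0,0,0]],[[0,0,-0.3],[0,0,0]]]'
python3 -m crank '[[[0,0,-0.6],[0,0,0]],[[0,0,-0.6],[0,0,0]],[[0,-0.5,-0.3],[0,0,0]],[[0,-0.5,0],[0,0,0]],[[0,-0.5,0],[0,0,0]]]'
python3 -m crank '[[[0,-0.5,0],[0,0,0]],[[0,0,0],[0,0,0]],[[0,0,0],[0,0,0]],[[0,0,0],[0,0,0]],[[0,0,0],[0,0,0]]]'
python3 - <<'E'
from lib import *
d=snap("scene"); cv2.imwrite("pics/s13c.png",cv2.resize(d["image"][110:350,180:520,::-1],None,fx=2.3,fy=2.3,interpolation=cv2.INTER_CUBIC))
for n in("scene","side"):
    d=snap(n)
    for ct,s in blobs(red(d),10):
        p=cast(d,ct,.12)[0]
        if .6<p[0]<.8 and -.15<p[1]<.06: print(n,ct,s[4],p)
E
```

```text
time: 50.9
position: [0.598, -0.0724, 0.1467]
tool_rot: [-0.003, 0.696, 0.718, -0.002]
force: [0.4, 0.1, -1.0]
finger_gap: -0.0002
grasp_force: 0.0
time: 51.4
position: [0.4881, -0.0765, 0.2626]
tool_rot: [0.001, 0.695, 0.719, 0.001]
force: [0.1, -0.7, -0.4]
finger_gap: 0.0
grasp_force: 0.0
time: 51.9
position: [0.4526, -0.0778, 0.2615]
tool_rot: [0.0, 0.695, 0.719, 0.0]
force: [-1.0, -0.6, 0.4]
finger_gap: -0.0002
grasp_force: 0.0
scene [273.1905 215.7619] 63 [ 0.6944 -0.0716  0.12  ]
side [366.5 191.5] 44 [ 0.6993 -0.0723  0.12  ]
```

View pics/s13c.png

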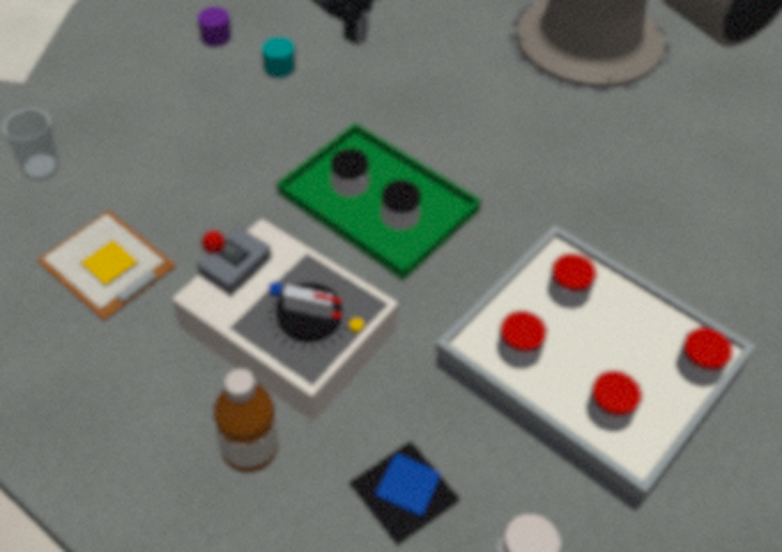

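Run:
```python
from lib import *
for n in("scene","side"):
    d=snap(n)
    for ct,s in blobs(red(d),60):
        p=cast(d,ct,.081)[0]
        if p[0]>.3 and p[1]>.15: print(n,ct,s[4],p)
```

```text
scene [430.0143 229.0762] 210 [0.4566 0.2336 0.081 ]
scene [407.9918 254.7984] 243 [0.5564 0.2332 0.081 ]
scene [488.2831 262.261 ] 272 [0.4556 0.3877 0.081 ]
scene [448.4621 281.7103] 290 [0.5604 0.3424 0.081 ]
side [230.2821 119.6667] 117 [0.4538 0.3763 0.081 ]
side [245.5075 152.791 ] 134 [0.4552 0.2207 0.081 ]
```

```bash
python3 -m crank '[[[0.6,0,0],[0,0,0]],[[0.6,0,0],[0,0,0]],[[0.6,0,0],[0,0,0]],[[0.6,0,0],[0,0,0]],[[0.6,0,0],[0,0,0]]]'
python3 -m crank '[[[0.6,0.09,0],[0,0,0]],[[0.5,0.09,0],[0,0,0]],[[0.4,0.09,0],[0,0,0]],[[0,0,0],[0,0,0]],[[0,0,0],[0,0,0]]]'
python3 - <<'E'
from lib import *
c=snap("wrist","w14"); print(observe()["time"],pose()[:3,3])
for ct,s in blobs(red(c),100): print("red",ct,s,cast(c,ct,.083)[0])
d=snap("scene"); 
a=cv2.resize(d["image"][210:300,375:515,::-1],None,fx=4.5,fy=4.5,interpolation=cv2.INTER_CUBIC)
cv2.imwrite("pics/s14.png",a)
E
```

```text
time: 52.65
position: [0.444, 0.149, 0.2616]
tool_rot: [0.0, 0.696, 0.718, 0.0]
force: [0.7, -0.3, 0.4]
finger_gap: 0.0
grasp_force: 0.0
time: 53.15
position: [0.4606, 0.2606, 0.261]
tool_rot: [-0.0, 0.695, 0.719, -0.001]
force: [0.4, -0.3, -0.4]
finger_gap: 0.0002
grasp_force: 0.0
53.2 [0.4606 0.2599 0.2612]
red [318.6841  63.1773] [ 295   37   48   53 1991] [0.456  0.3842 0.083 ]
red [418.3363 115.5807] [ 396   92   46   48 1698] [0.5598 0.3392 0.083 ]
red [314.8384 211.8813] [ 296  194   39   37 1188] [0.4569 0.2299 0.083 ]
red [400.8728 214.6333] [ 381  196   41   38 1219] [0.556 0.23  0.083]
```

View pics/w14.png

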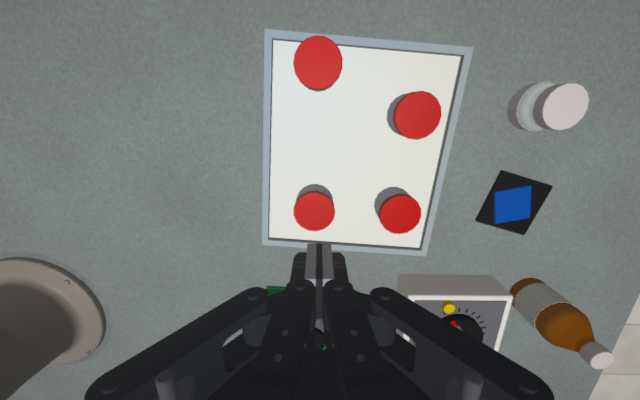

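Run:
```python
from lib import *
c=snap("wrist"); W=np.linalg.inv(c["T"])
def proj(p):
    q=W@np.r_[p,1]; return np.array([c["fx"]*q[0]/q[2]+c["cx"],c["fy"]*q[1]/q[2]+c["cy"]])
P=cast(c,[(266,30),(471,47),(263,244),(426,255)],.053); print(P[:,:2],P[:,:2].mean(0))
m=red(c); g=c["hsv"]
for x,y in((.456,.382),(.5575,.3385)):
    t=np.linspace(0,2*np.pi,60)
    for z in(.085,.075,.045):
        q=np.array([proj((x+.024*np.cos(a),y+.024*np.sin(a),z)) for a in t]); print(x,z,q.min(0),q.max(0))
print([(r,g[r,318].tolist()) for r in range(24,100,2)])
ys,xs=np.nonzero(m); k=(xs<350)&(ys<110); print(xs[k].min(),xs[k].max(),ys[k].min(),ys[k].max())
```

```text
[[0.401  0.4165]
 [0.6158 0.4078]
 [0.3898 0.1698]
 [0.6071 0.1604]] [0.5034 0.2886]
0.456 0.085 [293.2939  35.9449] [342.9947  90.9674]
0.456 0.075 [294.1679  38.4558] [342.1668  91.5105]
0.456 0.045 [296.4646  45.0292] [339.9921  92.9423]
0.5575 0.085 [392.7387  89.6072] [440.1151 138.9315]
0.5575 0.075 [390.3484  90.1964] [436.1601 137.9305]
0.5575 0.045 [384.0235  91.7496] [425.7149 135.2745]
[(24, [78, 10, 131]), (26, [77, 14, 130]), (28, [78, 10, 129]), (30, [75, 12, 131]), (32, [103, 26, 160]), (34, [176, 84, 166]), (36, [1, 190, 197]), (38, [1, 191, 198]), (40, [1, 189, 198]), (42, [1, 191, 198]), (44, [1, 187, 199]), (46, [1, 187, 200]), (48, [1, 187, 200]), (50, [1, 189, 200]), (52, [1, 186, 201]), (54, [1, 186, 201]), (56, [1, 188, 201]), (58, [1, 185, 201]), (60, [1, 184, 202]), (62, [1, 186, 202]), (64, [1, 182, 203]), (66, [1, 183, 202]), (68, [1, 182, 203]), (70, [1, 182, 203]), (72, [1, 182, 202]), (74, [1, 183, 203]), (76, [1, 182, 203]), (78, [1, 181, 204]), (80, [1, 179, 204]), (82, [1, 180, 203]), (84, [1, 180, 204]), (86, [1, 178, 202]), (88, [0, 76, 101]), (90, [83, 5, 187]), (92, [75, 4, 227]), (94, [75, 4, 227]), (96, [75, 4, 227]), (98, [75, 4, 227])]
294 340 35 87
```

View pics/s14.png

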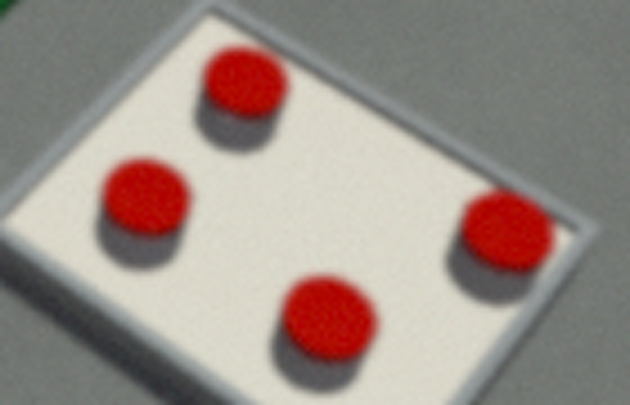

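```bash
python3 -c "
from plant import *
print(sign_off())"
```

```text
the job is handed in; nothing more can be done
None
```

I handed the job in at about 53 s: both black-lidded tins are in the green tray, all four red-lidded tins stand on the hotplate, the dial points at the yellow stud to within about 2°, and the lever is fully on; one red tin was later knocked about 4 cm to the hotplate's rim, still upright as far as I could see, so I left it there.

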